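# Put a tube rack away behind a push-to-open door

## Task

Put the empty wooden tube rack away in the low white storage cabinet: its door has no handle, so press the door in at its free edge until the spring catch lets it pop ajar, and swing it wide open. Slide the rack upright and lengthwise onto the cabinet floor until it no longer sticks out at the front, then swing the door shut without slamming it and press it home so that the catch holds it closed. Do not knock about the other things on the bench.

Things in the scene. Friction and masses are not known exactly. Their poses are not given: they have to be found in the camera images.
- cabinet: Low white cabinet fixed on the bench, 210 mm wide (y), 200 deep (x), 110 high, plus the door in front. Origin under its centre; x points from the open front to the back, y to the left seen from the front, z up. Front edge: x = -100. Inside: floor z = 8, top board's underside z = 100, back wall x = 92, right wall y = -97 mm. A timer and a dish are fixed on the rear half of its top.
- cabinet_mouth (a point): Point on the cabinet's floor at the front sill, in the middle of the lane that is free for the rack: cabinet frame x = -100, y = -18, z = 8 mm. The lane is y = -97 to +59 mm. Axes as the cabinet's.
- catch (a point): Front of the grey catch housing inside the cabinet at the front left: cabinet frame x = -98, y = 79, z = 37 mm. The housing spans y = 59 to 97, x = -98 to -36, z = 8 to 67 mm. The door's steel arm (42 mm long, z = 20 to 40 mm, 179 mm from the hinge) enters it; the 8 mm spring plunger comes out of it at z = 54 mm. So reach behind the door only above z = 70 mm.
- door (a joint): Door angle (rad) about the upright hinge at the cabinet's right (-y) side: 0 closed and caught; grows as the left edge swings out to the robot; stops at -0.045 and 1.70. Caught, it cannot be pulled open. Pressed to -0.040 or beyond and let go, it is thrown open to 0.27-0.4 (spring pushes up to 0.27) if the way is clear. Then it turns with slight friction (0.1 N m) and stays where left.
- door_edge (a point): Top of the door at its free edge, 200 mm from the hinge axis, axes as door_hinge; a round grey push mark on the outer face is near it. Pressing there: 9 mm inwards to the stop, 5 to 7 N, 15 N is plenty. To shut: swing closed, press to -0.040 or beyond (6 to 8 N), let go: it returns to 0 and holds. Pressed too little it springs ajar; pressed again once caught, it pops open again.
- door_hinge (a point): On the hinge axis at the height of the door's top (110 mm); cabinet frame x = -109.5, y = -100. Moves with the door: x is the door's inward normal, y runs along it to the free edge, z up. The plain white panel spans x = -14 to 0, y = -5 to 205 mm, z = 10 to 110 mm above the bench. Closed, its outer face is at cabinet x = -123.5 mm, with a 9.5 mm gap behind it to press it into.
- rack: Empty wooden test tube rack in the left front of the bench (a second one, with tubes, at the back is not meant), loose, 0.2 to 0.3 kg, 170 mm long (its y), 46 mm wide (its x), 72 mm high; origin under its centre, z up. End boards 11 mm thick, 72 mm high; between them a perforated top board 46 mm wide at height 54 to 62 mm that can be gripped across the 46 mm width; open below it. Either end may go in first.
- rack_end_a (a point): Middle of the bottom edge of the rack's +y end (85 mm from its origin).
- rack_end_b (a point): Middle of the bottom edge of the rack's -y end (85 mm from its origin).
- microscope: Fixed microscope left of the cabinet; origin under its base on the bench, axes as the world. Keep the arm clear of it: its eyepieces reach to 145 mm before the origin (towards the robot), between 65 mm to its right and 60 mm to its left, 280 to 360 mm above the bench; its base to 80 mm before the origin.
- beaker: Small clear beaker, 54 mm across, 68 mm high, loose bystander left of the rack; origin under its centre.
- petri_bench: Clear petri dish, 93 mm across, 15 mm high, loose bystander beyond the rack; origin under its centre.
- tally_counter: White hand counter, 29 x 42 x 45 mm, loose bystander right of the cabinet's front; origin under its centre.
- cover_slips: Small flat box, 31 x 31 x 14 mm, loose bystander near the bench's front edge; origin under its centre.

How it is judged:
On the way, in this order (a step that is already met when the one before it is completed fails the run):
1. the catch has let the door pop ajar (value of joint door above 0.15 rad), for 0.1 s.
2. the door is swung wide open (past 75 degrees) (value of joint door above 1.31 rad), for 0.1 s.
3. the rack stands upright on the cabinet floor and no longer sticks out at the front (x of each of rack_end_a, rack_end_b in the frame of cabinet above -0.104 m and y of rack in the frame of cabinet between -0.08 and 0.045 m and z of rack in the frame of cabinet between 0 and 0.016 m and angle between rack's own z axis and vertical below 0.1 rad), for 0.1 s.
At the end, for the whole second after the job is handed in: The rack stands upright (within 0.1 rad) on the cabinet floor with both its ends behind the front edge (at most 4 mm proud), and the door is shut and held by its catch (angle within 0.02 rad of 0), all at rest (all of step 3 and value of joint door between -0.02 and 0.02 rad and linear speed of rack below 0.02 m/s and velocity of joint door between -0.05 and 0.05 rad/s); the robot touches nothing.
It fails at once if the rack is tipped over (more than 35 degrees) (angle between rack's own z axis and vertical above 0.6 rad).
It fails at once if the door is slammed (swinging shut faster than 3.5 rad/s in the last 15 degrees) (velocity of joint door below -3.5 rad/s and value of joint door between 0.02 and 0.26 rad).
It fails at once if the beaker, petri dish, counter or cover slip box is knocked about (moved more than 30 mm) (distance of any of beaker, petri_bench, tally_counter, cover_slips from where it was at the start of the episode above 0.03 m).
It also fails if it takes over 69 s, if anything falls off the work surface, if the arm or the gripper's body presses on something with over 40 N, if the wrist force passes 120 N, or if a joint passes its speed limit or range.

## Robot

A 7-joint arm with a two-finger parallel gripper is mounted at the origin on a cart in front of the work surface, level with it; the furniture and walls round the work are solid. World frame = base frame: x ahead of the robot, y to its left, z up, the work surface at z = 0. Lengths are in m, angles in rad, forces in N, time in s.
With the tool pointing down it reaches from about 0.35 to 0.9 m from the base axis. Payload 7.2 kg.
Tool frame: the origin (TCP) lies midway between the tips of the shut fingers; the grasp point (between the pads) lies 19 mm behind it; x points along the fingers, z is the direction in which the jaws open and shut, and the axes are right-handed (so a half turn about x gives the same grasp; the last joint's range is limited). The gripper opens to 88 mm and grips with 3 to 60 N. Pads are 20 mm wide; open, the fingers measure 115 mm over their backs; the gripper's body (75 mm by 178 mm) begins 61 mm behind the grasp point.
Start: joints at [-1.335, 0.411, -0.013, 1.596, 0.006, 1.134, -0.082], TCP at [0.187, 0.596, 0.223] pointing down, gripper open.
Joint ranges: [-2.95, 2.95], [-0.29, 1.99], [-1.47, 1.44], [0.14, 2.54], [-1.03, 4.17], [0.13, 1.85], [-2.86, 2.86]. Speed limits (rad/s): [2.39, 2.39, 3.01, 3.01, 3.14, 3.14, 3.14].

## Interface

Orientations are given as [roll, pitch, yaw] about the fixed x, y, z axes, in that order (R = Rz(yaw) Ry(pitch) Rx(roll)).
In Python, from cell import arm gives the robot as it stands. Calls block until the motion is done:
- arm.move_ptp(position, orientation): joint-space move of the TCP to a pose.
- arm.move_linear(position, speed=0.15, rot=None): straight line of the TCP; rot=None keeps the orientation; speed is the mean speed in m/s.
- arm.move_joints(angles): joint-space move.
- arm.ungrasp() and arm.clamp(force=None): open the fingers fully, or close them until they stop; force is the grip in N (None keeps the last).
- arm.sleep(seconds).
- arm.ik(position, orientation): joint angles nearest the present ones, or None.
- arm.observe(): the state.
- arm.get_image(name): name is "scene" or "top"; returns the picture (480x640x3 uint8, red, green, blue); there is no depth.
- arm.calibration(name): a dict with "fx", "fy", "cx", "cy" (pixels), "R" (3x3) and "t" (3): a world point X has camera coordinates R X + t. Camera axes: x right, y down, z forward; pixel columns grow to the right and rows downward; lengths in m; the calibration is good to about 2 mm. A picture is of the moment at which its call begins. calibration takes no time and is no camera call.
A pose or a line that the arm cannot do raises arm.Unreachable and nothing moves.
- arm.hand_in(): hands the job in, once; it reports no verdict.
The state is a dict: "time": time; "joint_positions": joint angles; "joint_velocities": joint speeds; "effort": joint torques, N m; "eef_pos": TCP position; "eef_rot": TCP orientation; "wrist_force": force on the tool from outside, world axes, zero at the start; "moment": the same for the moment, N m; "opening": finger opening in m.
Only numpy, scipy, OpenCV 4.12 (cv2) and the standard library are available. Lean on these libraries where they do the work, as an engineer would, in place of code of your own. Each camera call takes 0.05 s, during which the arm holds its last target.

## Working session

There is one attempt and no reset: what is moved stays moved. The work goes in short steps, each a Python script; the robot and the scene stay as the last script left them, time stands still between calls to the robot, and variables do not carry over. Pictures are saved under pics/ and viewed, and the job is handed in when it is done.

```bash
ls; mkdir -p pics
python3 - <<'E'
from cell import arm
import cv2
for n in("scene","top"):
    im=arm.get_image(n); cv2.imwrite(f"pics/{n}0.png",im[:,:,::-1]); c=arm.calibration(n); print(n,c)
o=arm.observe();print(o["time"],o["eef_pos"],o["eef_rot"],o["opening"])
E
```

```text
pics
scene {'fx': 443.81568579233925, 'fy': 443.81568579233925, 'cx': 322.1621346023605, 'cy': 240.5415676948675, 'R': array([[ 0.8608258 , -0.50853282, -0.01932126],
       [-0.31729529, -0.50664817, -0.80164289],
       [ 0.39787264,  0.69620543, -0.59749089]]), 't': array([-0.46205198,  0.26999398,  0.87741237])}
top {'fx': 590.4196987487126, 'fy': 590.4196987487126, 'cx': 316.45388556857677, 'cy': 235.94140251488926, 'R': array([[ 0.011044  , -0.99993413,  0.00312522],
       [-0.98440263, -0.01142116, -0.17555917],
       [ 0.1755833 , -0.0011376 , -0.98446392]]), 't': array([0.05127392, 0.55113308, 1.56388278])}
0.1 [0.18686216 0.59592917 0.22188987] [-3.05824751  1.56932343 -1.79120145] 0.08780565019497324
```

View pics/scene0.png

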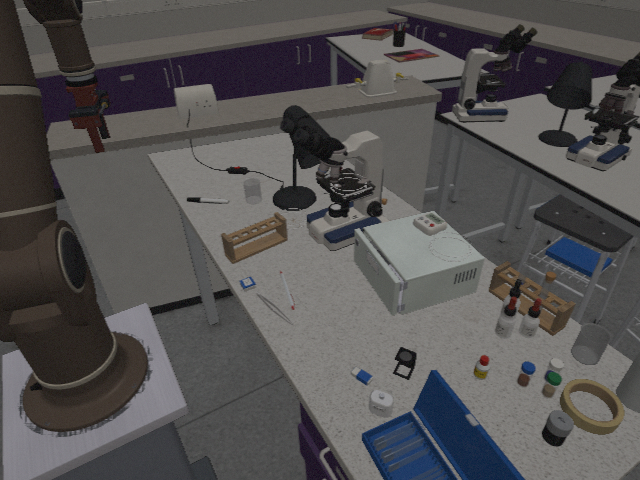

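View pics/top0.png

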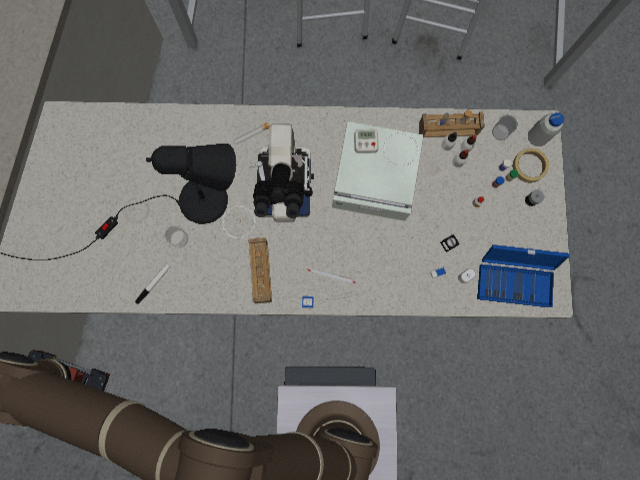

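The scene view shows the rack at about (255,238) and the cabinet at about (418,260). In the top view the rack is at about (260,270), the cabinet at about (377,168) with its door at about (373,204), and the microscope at about (283,175). I'll enlarge these areas.

Run:
```python
import cv2
s=cv2.imread("pics/scene0.png");t=cv2.imread("pics/top0.png")
def crop(im,x0,y0,w,h,k,n): 
    c=cv2.resize(im[y0:y0+h,x0:x0+w],None,fx=k,fy=k,interpolation=cv2.INTER_CUBIC)
    for i in range(0,w,20): cv2.putText(c,str(x0+i),(i*k,10),0,.35,(0,0,255),1); cv2.line(c,(i*k,12),(i*k,18),(0,0,255),1)
    for i in range(0,h,20): cv2.putText(c,str(y0+i),(0,i*k+4),0,.35,(0,0,255),1); cv2.line(c,(24,i*k),(30,i*k),(0,0,255),1)
    cv2.imwrite(n,c)
crop(t,320,110,120,115,5,"pics/c1.png")
crop(t,225,195,110,120,5,"pics/c2.png")
crop(s,340,200,150,120,5,"pics/c3.png")
crop(s,210,200,100,100,6,"pics/c4.png")
```

```text
(no output)
```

View pics/c1.png

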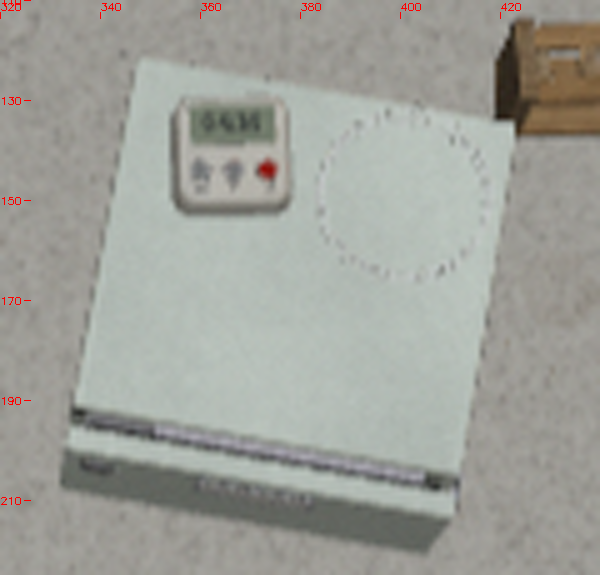

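View pics/c2.png

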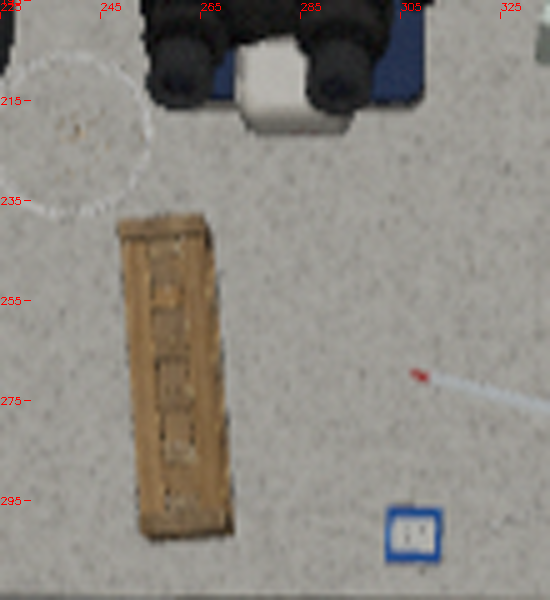

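View pics/c3.png

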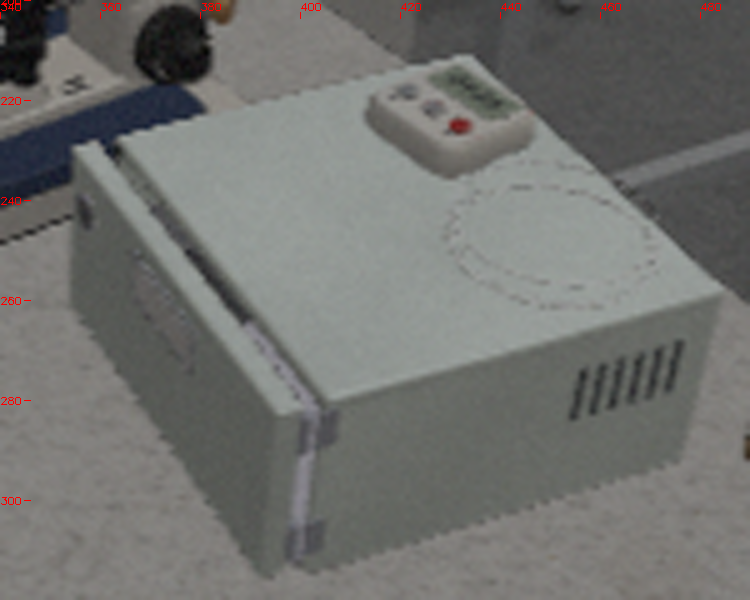

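View pics/c4.png

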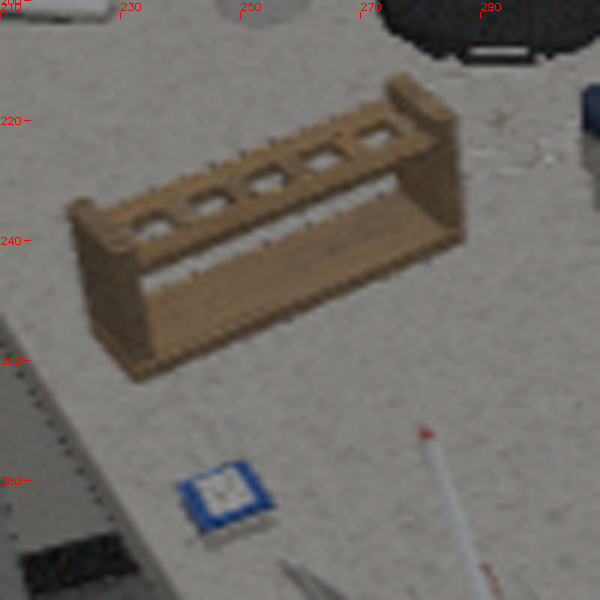

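```bash
cat > h.py <<'E'
import numpy as np
from cell import arm
from scipy.optimize import least_squares
C={n:arm.calibration(n) for n in("scene","top")}
def proj(n,X):
    c=C[n];p=np.asarray(X)@c["R"].T+c["t"];return np.c_[c["fx"]*p[:,0]/p[:,2]+c["cx"],c["fy"]*p[:,1]/p[:,2]+c["cy"]]
def fit(obs,x0,free_z=True):
    def res(q):
        c,s=np.cos(q[2]),np.sin(q[2]);R=np.array([[c,-s,0],[s,c,0],[0,0,1]])
        r=[]
        for n,l,(u,v) in obs:
            r.append(proj(n,[(R@np.array(l)/1000)+[q[0],q[1],q[3]]])[0]-[u,v])
        return np.concatenate(r)
    f=least_squares(res,x0,loss="soft_l1");return f.x,res(f.x).reshape(-1,2)
E
cat > fit0.py <<'E'
from h import *
t=lambda u,v,x0,y0,k:((u+.5)/k-.5+x0,(v+.5)/k-.5+y0)
T=lambda u,v:t(u,v,320,110,5)
S=lambda u,v:t(u,v,340,200,5)
cab=[("top",(100,105,110),T(137,57)),("top",(100,-105,110),T(516,122)),("top",(-100,105,110),T(75,408)),("top",(-100,-105,110),T(460,478)),
("top",(-123.5,105,110),T(65,452)),("top",(-123.5,-105,110),T(450,517)),("top",(-123.5,105,10),T(60,487)),("top",(-123.5,-105,10),T(428,552)),
("scene",(-100,105,110),S(120,143)),("scene",(-100,-105,110),S(330,402)),("scene",(100,-105,110),S(721,295)),("scene",(100,105,110),S(470,57)),
("scene",(-100,-105,0),S(310,572)),("scene",(100,-105,0),S(683,460)),("scene",(-123.5,105,110),S(75,147)),("scene",(-123.5,-105,110),S(275,416)),("scene",(-123.5,-105,10),S(268,577)),("scene",(-123.5,105,10),S(72,303))]
T=lambda u,v:t(u,v,225,195,5)
S=lambda u,v:t(u,v,210,200,6)
rack=[("top",(-23,85,72),T(118,222)),("top",(23,85,72),T(205,214)),("top",(-23,-85,72),T(140,525)),("top",(23,-85,72),T(233,520)),("top",(-23,-85,0),T(150,541)),("top",(23,-85,0),T(232,535)),
("scene",(23,-85,0),S(138,380)),("scene",(-23,-85,0),S(97,328)),("scene",(-23,-85,72),S(70,207)),("scene",(23,85,0),S(463,240)),("scene",(23,85,72),S(458,118)),("scene",(-23,85,72),S(408,73))]
np.set_printoptions(precision=4,suppress=True)
for o,x0 in((cab,[.7,-.1,-.1,0]),(rack,[.5,.1,-1.5,0])):
    q,r=fit(o,x0);print(q);print(r.round(1).tolist())
E
python3 fit0.py
```

```text
[ 0.7436 -0.1078 -0.1698 -0.0016]
[[-0.3, -0.4], [0.1, -0.1], [-0.8, -0.5], [0.1, -0.6], [-0.3, -0.8], [0.8, 0.1], [-0.4, 0.6], [-0.5, 0.7], [-0.5, -1.4], [0.2, 0.0], [1.8, -1.3], [0.2, -1.2], [-0.4, 2.9], [0.1, 2.0], [-0.3, -0.1], [1.2, 0.1], [-1.0, 1.6], [-0.7, 0.6]]
[ 0.4563  0.2101 -1.4762 -0.0004]
[[-0.0, -1.0], [-0.3, -0.8], [-0.3, 1.6], [-1.5, 1.2], [0.4, 0.2], [0.6, -0.0], [0.4, 1.1], [-0.7, 1.0], [-0.4, -0.8], [1.5, 0.6], [0.6, -0.6], [-0.0, -0.6]]
```

```bash
cat >> h.py <<'E'
def plane(n,u,v,z):
    c=C[n];d=c["R"].T@np.array([(u-c["cx"])/c["fx"],(v-c["cy"])/c["fy"],1]);o=-c["R"].T@c["t"];return (o+d*(z-o[2])/d[2]).round(3)
CAB=np.array([.7436,-.1078]);CY=-.1698
RK=np.array([.4563,.2101]);RY=-1.4762
def rz(a): return np.array([[np.cos(a),-np.sin(a)],[np.sin(a),np.cos(a)]])
def cabw(x,y,z): # mm -> world m
    p=CAB+rz(CY)@np.array([x,y])/1000; return np.array([p[0],p[1],z/1000])
HINGE=cabw(-109.5,-100,0)[:2]
def doorw(th,x,y,z): # door frame mm
    p=HINGE+rz(CY+th)@np.array([x,y])/1000; return np.array([p[0],p[1],z/1000])
E
python3 - <<'E'
from h import *
for nm,u,v,z in(("beaker",176,237,.03),("petri",239,222,.01),("tally",468,276,.045),("slips",307,302,.014),("mbaseL",256,216,.0),("mbaseR",310,216,.0),("eyeL",261,213,.35),("eyeR",292,213,.35),("eyeRedge",299,213,.32),("mtop",283,127,.35),("slipsL",302,302,.014)):
    print(nm,plane("top",u,v,z))
print(cabw(-123.5,95,85),doorw(1.6,0,200,100),cabw(-100,-18,8),HINGE)
from scipy.spatial.transform import Rotation as Ro
o=arm.observe();print(Ro.from_euler("xyz",o["eef_rot"]).as_matrix().round(3))
E
```

```text
beaker [0.546 0.445 0.03 ]
petri [0.595 0.275 0.01 ]
tally [ 0.446 -0.354  0.045]
slips [0.373 0.081 0.014]
mbaseL [0.615 0.229 0.   ]
mbaseR [0.616 0.076 0.   ]
eyeL [0.547 0.182 0.35 ]
eyeR [0.548 0.113 0.35 ]
eyeRedge [0.555 0.098 0.32 ]
mtop [0.749 0.137 0.35 ]
slipsL [0.373 0.095 0.014]
[0.6379297  0.00670344 0.085     ] [ 0.42074972 -0.15983126  0.1       ] [ 0.64199641 -0.10864261  0.008     ] [ 0.61877624 -0.18785798]
[[-0.    -0.954  0.299]
 [-0.001  0.299  0.954]
 [-1.    -0.    -0.001]]
```

```bash
cat >> h.py <<'E'
from scipy.spatial.transform import Rotation as Ro
def ori(down,yaw,flip=1):
    """tool axis at azimuth yaw, 'down' rad below horizontal; jaws horizontal, square to yaw"""
    x=np.array([np.cos(down)*np.cos(yaw),np.cos(down)*np.sin(yaw),-np.sin(down)])
    z=flip*np.array([-np.sin(yaw),np.cos(yaw),0]);y=np.cross(z,x)
    return Ro.from_matrix(np.c_[x,y,z]).as_euler("xyz")
def st():
    o=arm.observe();print("t%.2f"%o["time"],o["eef_pos"].round(4) if hasattr(o["eef_pos"],"round") else o["eef_pos"],"F",np.round(o["wrist_force"],1),"op %.3f"%o["opening"],flush=True);return o
E
python3 - <<'E'
from h import *
np.set_printoptions(precision=2,suppress=True)
r=np.radians
for nm,p in(("pre",cabw(-163,85,90)),("push",cabw(-130,85,90)),("far",cabw(-108,0,45))):
  for d in(30,40,50,90):
    for f in(1,-1):
        print(nm,d,f,arm.ik(p,ori(r(d),CY,f)))
for f in(1,-1): print(arm.ik([.41,.206,.1],ori(r(90),RY+np.pi/2,f)), arm.ik([.43,-.2,.06],ori(r(90),CY,f)), arm.ik([.43,-.2,.06],ori(r(50),CY,f)))
E
```

```text
pre 30 1 None
pre 30 -1 None
pre 40 1 [-0.44  0.46  0.16  2.49  2.65  0.67 -1.53]
pre 40 -1 [ 0.4   0.6  -0.83  2.44  2.29  0.93  2.21]
pre 50 1 [-0.04  0.38 -0.23  2.36  2.19  0.42 -0.95]
pre 50 -1 [-0.06  0.38 -0.22  2.36  2.2   0.42  2.18]
pre 90 1 [-0.37  0.53  0.39  1.82 -0.25  0.85  1.54]
pre 90 -1 [-0.62  0.61  0.76  1.83 -0.53  0.91 -1.36]
push 30 1 [-0.43  0.62  0.16  2.5   2.71  0.98 -1.65]
push 30 -1 [ 0.56  0.92 -1.04  2.44  2.48  1.35  2.33]
push 40 1 [-0.24  0.47 -0.02  2.41  2.58  0.65 -1.38]
push 40 -1 [ 0.27  0.55 -0.63  2.38  2.35  0.81  2.15]
push 50 1 [ 0.05  0.42 -0.31  2.28  2.12  0.42 -0.83]
push 50 -1 [-0.2   0.4  -0.02  2.3   2.3   0.33  2.1 ]
push 90 1 [-0.34  0.57  0.37  1.73 -0.26  0.88  1.55]
push 90 -1 [-0.56  0.65  0.72  1.75 -0.52  0.94 -1.37]
far 30 1 [-0.07  0.75  0.04  2.47  2.96  1.12 -1.62]
far 30 -1 [ 0.84  1.1  -1.05  2.42  2.73  1.29  2.5 ]
far 40 1 [ 0.18  0.61 -0.23  2.39  2.82  0.75 -1.34]
far 40 -1 [ 0.68  0.78 -0.83  2.36  2.54  0.89  2.33]
far 50 1 [ 0.39  0.56 -0.47  2.27  2.43  0.47 -0.89]
far 50 -1 [ 0.35  0.55 -0.42  2.27  2.46  0.45  2.2 ]
far 90 1 [-0.27  0.67  0.48  1.73 -0.4   0.84  1.8 ]
far 90 -1 [-0.41  0.74  0.71  1.74 -0.59  0.89 -1.18]
[-0.69  0.29  0.15  2.12 -0.06  0.73  1.16] [-0.27  0.48  0.77  2.15 -0.52  0.71  2.25] None
[-1.08  0.33  0.62  2.15 -0.28  0.74 -1.75] [-0.24  0.46  0.72  2.15 -0.48  0.69 -0.93] None<sys>:0: UserWarning: Gimbal lock detected. Setting third angle to zero since it is not possible to uniquely determine all angles.
```

```bash
python3 - <<'E' 2>/dev/null
from h import *
np.set_printoptions(precision=2,suppress=True)
V=np.pi/2
for nm,p in(("via",[.42,.08,.25]),("pre",cabw(-163,88,60)),("push",cabw(-125,88,60)),("beh",doorw(.3,20,180,80)),("open",doorw(1.55,15,180,80)),("cl",doorw(1.55,-40,180,80))):
    for f in(1,-1): print(nm,f,arm.ik(p,ori(V,CY+V,f)))
E
```

```text
via 1 [-0.56  0.03  0.27  2.02 -0.01  1.09  2.68]
via -1 [-0.87  0.02  0.58  2.03 -0.01  1.09 -0.45]
pre 1 [ 0.69  0.94 -1.25  1.76  0.97  1.2   2.13]
pre -1 [-0.54  0.62  0.63  1.84 -0.48  0.83  0.16]
push 1 [ 0.67  0.99 -1.25  1.66  0.99  1.25  2.17]
push -1 [-0.51  0.68  0.65  1.75 -0.51  0.89  0.19]
beh 1 [ 0.7   0.93 -1.25  1.7   0.93  1.23  2.19]
beh -1 [-0.53  0.63  0.66  1.79 -0.48  0.89  0.18]
open 1 [-0.69  0.69  1.26  2.17 -0.85  0.93 -2.24]
open -1 [-0.62  0.56  1.09  2.16 -0.69  0.83  0.74]
cl 1 [-0.57  0.7   1.26  2.14 -0.86  0.95 -2.12]
cl -1 [-0.3   0.44  0.78  2.13 -0.46  0.74  0.61]
```

```bash
python3 - <<'E' 2>&1 | grep -v -i gimbal
from h import *
V=np.pi/2;Q=ori(V,CY+V,-1)
arm.clamp(20); arm.move_ptp([.42,.06,.25],Q); st()
arm.move_linear(cabw(-170,88,65),speed=.25); o=st(); b=np.array(o["wrist_force"])
n=np.r_[rz(CY)@[1,0],0]
arm.move_linear(cabw(-141,88,65),speed=.1)
x=-141
while x<-124:
    x+=2; arm.move_linear(cabw(x,88,65),speed=.05); arm.sleep(.05); o=arm.observe(); f=-(np.array(o["wrist_force"])-b)@n
    ax=(rz(CY).T@(np.array(o["eef_pos"])[:2]-CAB))*1000
    print(x,ax.round(1),round(f,2),flush=True)
    if f>11: break
st()
E
```

```text
t3.54 [0.4201 0.0611 0.2499] F [ 0.2 -0.1 -0.2] op 0.000
t4.72 [0.5907 0.008  0.0656] F [-1.  -0.5  0.2] op 0.001
-139 [-139.3   88.1] -1.09
-137 [-137.    87.9] -0.78
-135 [-135.6   88. ] 3.66
-133 [-133.6   88.1] 3.77
-131 [-131.5   88.2] 3.79
-129 [-129.5   88.3] 4.38
-127 [-127.7   88.4] 4.62
-125 [-127.3   88.4] 10.88
-123 [-127.3   88.5] 17.99
t7.86 [0.6331 0.0009 0.0646] F [-18.6   3.1  12.8] op 0.000
```

```bash
cat >> h.py <<'E'
import cv2
def crop(n,x0,y0,w,h,k,name):
    im=arm.get_image(n)[:,:,::-1]
    c=cv2.resize(im[y0:y0+h,x0:x0+w],None,fx=k,fy=k,interpolation=cv2.INTER_CUBIC)
    for i in range(0,w,20): cv2.putText(c,str(x0+i),(i*k,10),0,.35,(0,0,255),1); cv2.line(c,(i*k,12),(i*k,18),(0,0,255),1)
    for i in range(0,h,20): cv2.putText(c,str(y0+i),(0,i*k+4),0,.35,(0,0,255),1); cv2.line(c,(24,i*k),(30,i*k),(0,0,255),1)
    cv2.imwrite("pics/"+name,c)
E
python3 - <<'E' 2>&1 | grep -v -i gimbal
from h import *
arm.move_linear(cabw(-230,88,70),speed=.3)
arm.move_linear(cabw(-240,88,200),speed=.3)
st()
crop("scene",300,180,200,150,4,"pop_s.png");crop("top",300,110,160,140,5,"pop_t.png")
E
```

```text
t8.95 [0.5233 0.0194 0.2006] F [-0.2 -0.6 -0.7] op 0.000
```

View pics/pop_s.png

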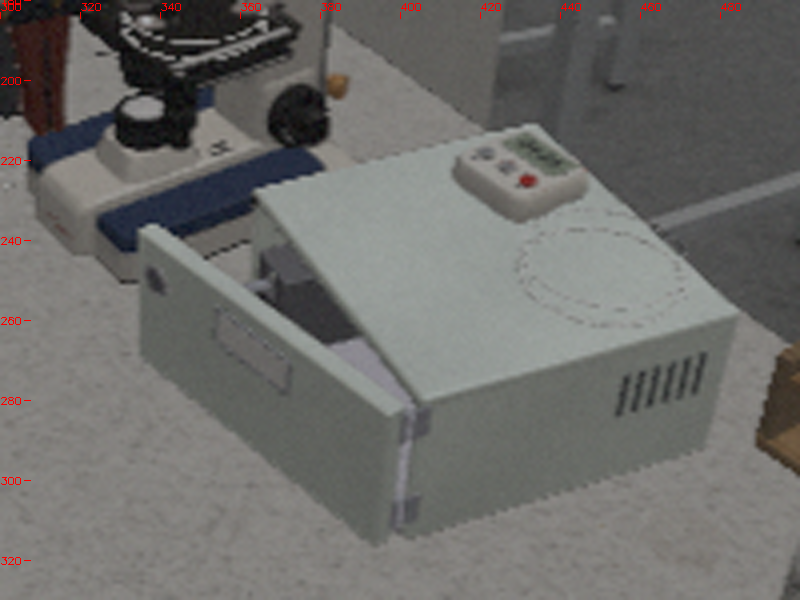

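View pics/pop_t.png

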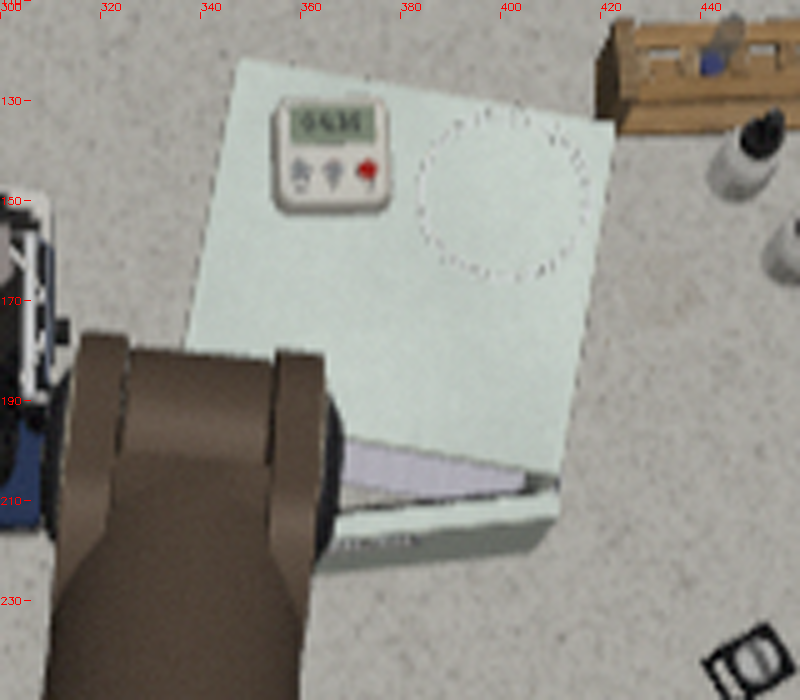

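The door has popped ajar: its free outer top corner is now at about scene (335,238), and the catch housing is visible at about (375,252). I'll work out the angle, then hook the door.

```bash
python3 - <<'E' 2>&1 | grep -v -i gimbal
from h import *
p=plane("scene",335,237.5,.11)[:2]-HINGE
ang=np.arctan2(p[1],p[0])-(np.pi/2+CY); print("th",ang+14/205*-1, np.hypot(*p))
th=ang
for t in(.2,.27,.3,.35): print(t,proj("scene",[doorw(t,-14,205,110)]))
E
```

```text
th 0.295034696825272 0.20162186279317867
0.2 [[339.99619602 233.62535489]]
0.27 [[335.35981242 235.89075145]]
0.3 [[333.43860099 236.92894609]]
0.35 [[330.32980511 238.74816131]]
```

```bash
python3 - <<'E' 2>&1 | grep -v -i gimbal
from h import *
arm.move_linear(doorw(.29,22,185,160),speed=.25)
arm.move_linear(doorw(.29,22,185,81),speed=.15);st()
for t in(.5,.75,1.0,1.3,1.58):
    arm.move_linear(doorw(t,17 if t<1.2 else 13,180,81),speed=.2); st()
arm.move_linear(doorw(1.58,35,180,81),speed=.2)
arm.move_linear(doorw(1.58,45,180,200),speed=.3)
arm.move_linear([.42,.05,.25],speed=.3)
st()
crop("scene",300,180,200,200,3,"op_s.png");crop("top",300,110,160,200,3,"op_t.png")
E
```

```text
t10.30 [ 0.6188 -0.0015  0.082 ] F [ 0.3  0.7 -0.4] op 0.000
t10.67 [ 0.5771 -0.0121  0.0825] F [ 0.4 -0.2 -0.7] op 0.001
t11.04 [ 0.5353 -0.0278  0.0817] F [ 0.3 -0.5 -0.5] op 0.000
t11.42 [ 0.4983 -0.0537  0.0813] F [1.4 0.9 1.1] op 0.000
t11.86 [ 0.4624 -0.099   0.0811] F [ 0.3 -0.2  0.7] op 0.001
t12.26 [ 0.4439 -0.1458  0.081 ] F [ 0.5 -0.9  0.3] op 0.000
t13.80 [0.4196 0.0487 0.2489] F [-0.1 -0.8  0.6] op 0.001
```

View pics/op_s.png

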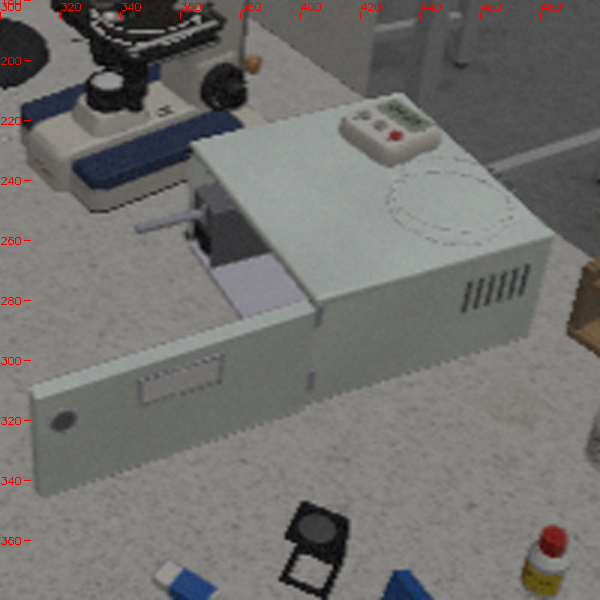

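View pics/op_t.png

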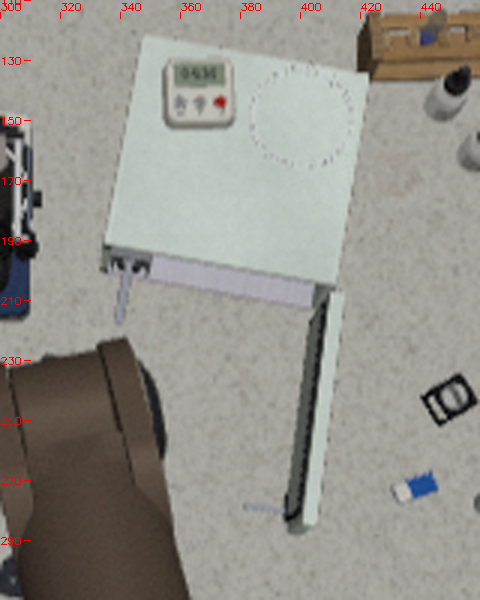

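The door now stands wide open at about 1.6 rad, with its edge at about top (398,285). Its steel arm points left at about (385,278), clear of the lane. Next I'll grip the rack.

```bash
python3 - <<'E' 2>&1 | grep -v -i gimbal
from h import *
V=np.pi/2;ya=RY+V;Q=ori(V,ya,1);Q2=ori(V,CY,1)
g=RK+rz(RY)@[0,-.045]
arm.ungrasp()
arm.move_ptp([*g,.16],Q)
arm.move_linear([*g,.041],speed=.15);st()
arm.clamp(40);st()
arm.move_linear([*g,.105],speed=.12);st()
p=cabw(-255,0,110)
arm.move_linear(p,speed=.2,rot=Q2);st()
arm.move_linear(cabw(-255,0,56),speed=.15);st()
crop("scene",220,180,240,180,3,"pk_s.png");crop("top",240,150,200,160,4,"pk_t.png")
E
```

```text
t17.62 [0.412  0.206  0.0416] F [-0.   0.6  0.3] op 0.088
t18.36 [0.4115 0.2061 0.0411] F [-0.7  0.4  2.3] op 0.045
t19.04 [0.411  0.2057 0.1045] F [-0.  -0.8 -3.4] op 0.045
t20.60 [ 0.492  -0.0636  0.1098] F [ 0.1 -0.5 -2.1] op 0.045
t21.11 [ 0.4923 -0.0645  0.0561] F [ 0.1  0.8 -2.3] op 0.045
```

View pics/pk_s.png

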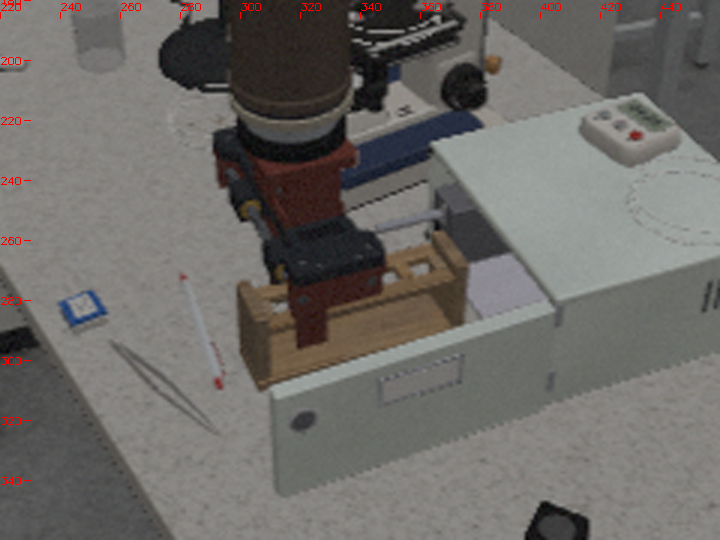

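View pics/pk_t.png

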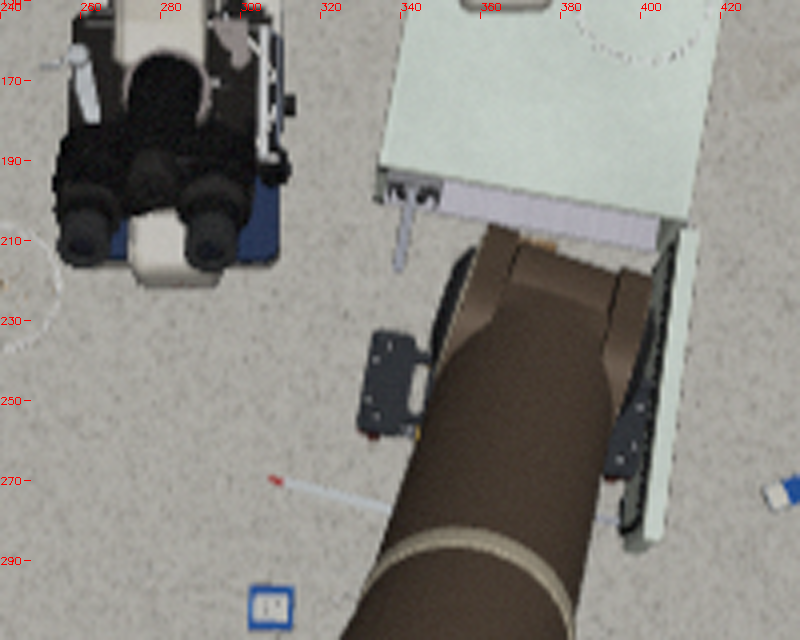

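The rack is held level in front of the mouth, spanning about (250,330) to (470,290) in the scene crop, and it is clear of the door and plunger. I'll insert it now.

```bash
python3 - <<'E' 2>&1 | grep -v -i gimbal
from h import *
arm.move_linear(cabw(-118,0,56),speed=.12);o=st()
arm.move_linear(cabw(-118,0,50),speed=.04);st()
crop("scene",220,180,240,180,3,"in_s.png")
E
```

```text
t22.50 [ 0.6267 -0.0878  0.0559] F [-0.6 -0.4 -2.7] op 0.046
t22.80 [ 0.627  -0.0877  0.0498] F [ 0.5  0.7 -1.4] op 0.046
```

View pics/in_s.png

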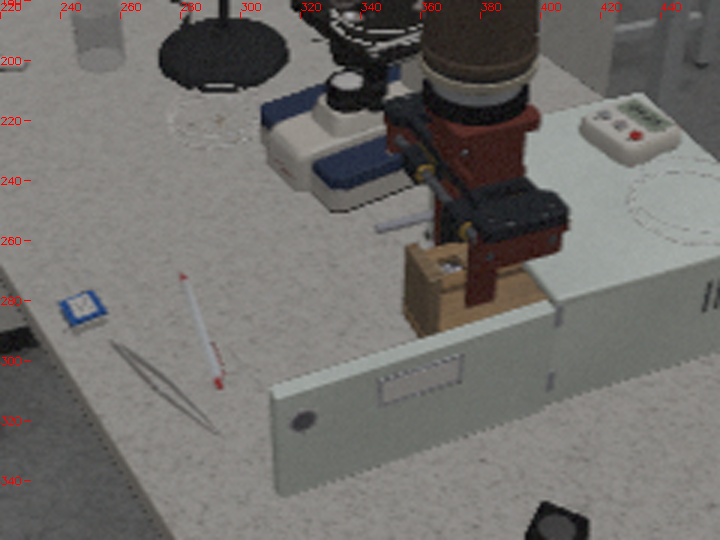

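```bash
python3 - <<'E' 2>&1 | grep -v -i gimbal
from h import *
arm.move_linear(cabw(-118,0,48),speed=.03);st()
arm.ungrasp();st()
arm.move_linear(cabw(-120,0,150),speed=.15)
np.set_printoptions(precision=2,suppress=True)
for d in(70,75):
  Q=ori(np.radians(d),CY,1)
  for p in(cabw(-200,0,130),cabw(-200,0,45),cabw(-105,0,45)): print(d,arm.ik(p,Q))
crop("scene",220,180,240,180,3,"rel_s.png")
E
```

```text
t23.10 [ 0.6274 -0.0878  0.0491] F [-3.8  1.1  7. ] op 0.046
t23.91 [ 0.6273 -0.0879  0.048 ] F [ 0.2 -0.6  0.2] op 0.088
70 [-0.43  0.25  0.52  2.2  -0.21  0.38  1.64]
70 [-0.24  0.4   0.3   2.25 -0.4   0.17  1.81]
70 [-0.2   0.52  0.31  2.03 -0.41  0.28  1.82]
75 [-0.4   0.28  0.51  2.13 -0.22  0.52  1.65]
75 [-0.27  0.43  0.36  2.18 -0.38  0.31  1.79]
75 [-0.23  0.55  0.36  1.96 -0.39  0.43  1.8 ]
```

View pics/rel_s.png

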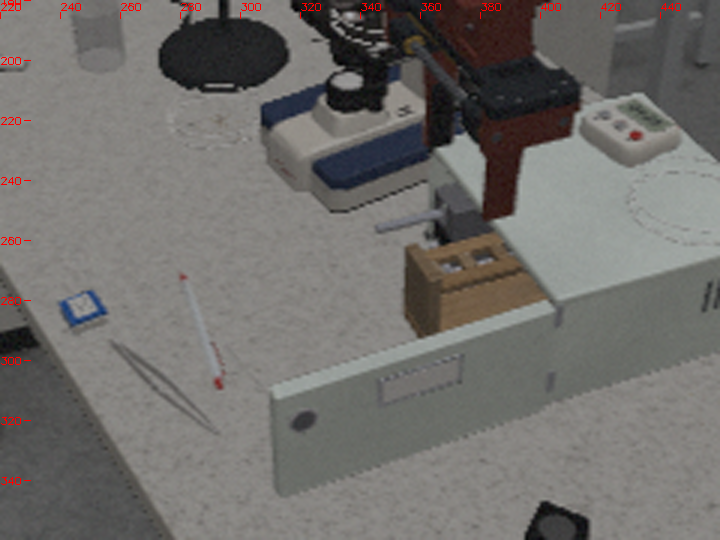

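```bash
python3 - <<'E' 2>&1 | grep -v -i gimbal
from h import *
Q=ori(np.radians(75),CY,1)
arm.clamp(20)
arm.move_linear(cabw(-205,0,140),speed=.25,rot=Q)
arm.move_linear(cabw(-195,0,45),speed=.2);st()
for x in(-165,-140,-120,-112,-108,-105):
    arm.move_linear(cabw(x,0,45),speed=.08);o=st();print(x,(rz(CY).T@(np.array(o["eef_pos"])[:2]-CAB)*1000).round(1))
arm.move_linear(cabw(-195,0,50),speed=.25)
arm.move_linear(cabw(-220,0,180),speed=.3)
arm.move_linear([.42,.05,.25],speed=.3)
st()
crop("scene",300,200,140,130,5,"pu_s.png");crop("top",300,150,120,130,4,"pu_t.png")
E
```

```text
t27.30 [ 0.5523 -0.0756  0.0451] F [ 0.4 -0.1  1. ] op 0.000
t27.82 [ 0.5812 -0.0799  0.0454] F [ 0.2 -0.   0.9] op 0.001
-165 [-1.648e+02  1.000e-01]
t28.29 [ 0.6057 -0.0843  0.0449] F [-0.  -0.1 -0.3] op 0.001
-140 [-1.399e+02 -1.000e-01]
t28.69 [ 0.6254 -0.0876  0.045 ] F [-0.7 -0.3  0.6] op 0.001
-120 [-1.199e+02 -1.000e-01]
t28.94 [ 0.6332 -0.0889  0.045 ] F [ 0.5 -0.2  0.2] op 0.001
-112 [-1.12e+02 -1.00e-01]
t29.19 [ 0.6371 -0.0895  0.0449] F [ 0.4 -0.2  0. ] op 0.000
-108 [-1.081e+02  1.000e-01]
t29.44 [ 0.6402 -0.0901  0.0449] F [-0.2 -0.9  0.1] op 0.001
-105 [-104.9    0. ]
t31.28 [0.4203 0.0492 0.2491] F [-0.1 -0.3  0. ] op 0.000
```

View pics/pu_s.png

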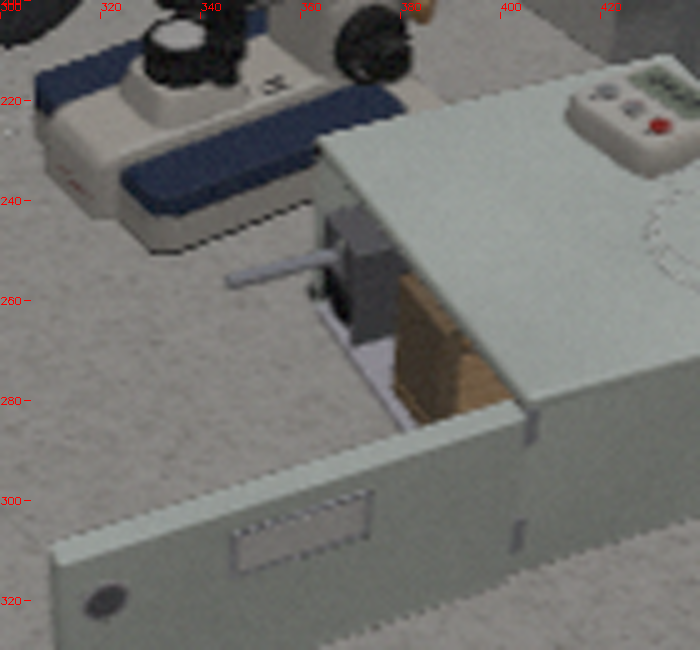

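View pics/pu_t.png

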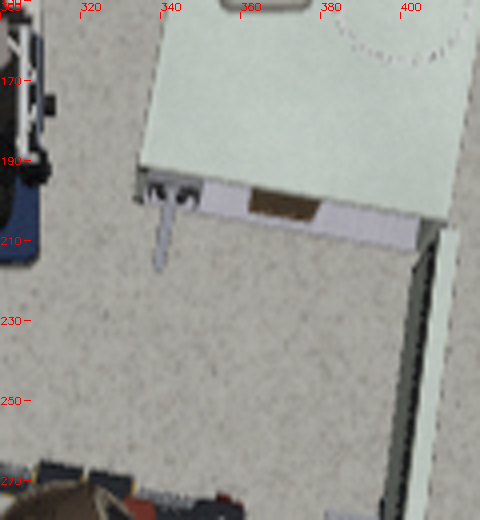

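The rack is now fully inside. In the top crop its front edge at about (285,219) is a few pixels behind the sill line. Next I'll close the door from its outer side.

```bash
python3 - <<'E' 2>&1 | grep -v -i gimbal
from h import *
V=np.pi/2;Q=ori(V,CY+V,-1)
arm.move_ptp(doorw(1.6,20,180,220),Q)
arm.move_linear(doorw(1.6,-65,185,200),speed=.25)
arm.move_linear(doorw(1.6,-65,185,65),speed=.25);st()
for t,v in((1.6,.15),(1.3,.15),(1.0,.15),(.7,.15),(.45,.12)):
    arm.move_linear(doorw(t,-30,188,65),speed=v);st()
crop("scene",300,200,140,130,5,"cl_s.png")
E
```

```text
t33.38 [ 0.4273 -0.2258  0.0658] F [-0.1  0.5  0.2] op 0.000
t33.77 [ 0.4296 -0.1911  0.0663] F [-0.2 -0.   0.3] op 0.000
t34.30 [ 0.4361 -0.1357  0.0652] F [-0.5 -0.5  0.7] op 0.001
t34.83 [ 0.4594 -0.0841  0.065 ] F [ 1.2  0.1 -0.3] op 0.000
t35.37 [ 0.4972 -0.0415  0.0648] F [-0.5 -0.3 -0.1] op 0.000
t35.91 [ 0.5372 -0.0161  0.0648] F [-0.4 -0.   0.1] op 0.001
```

View pics/cl_s.png

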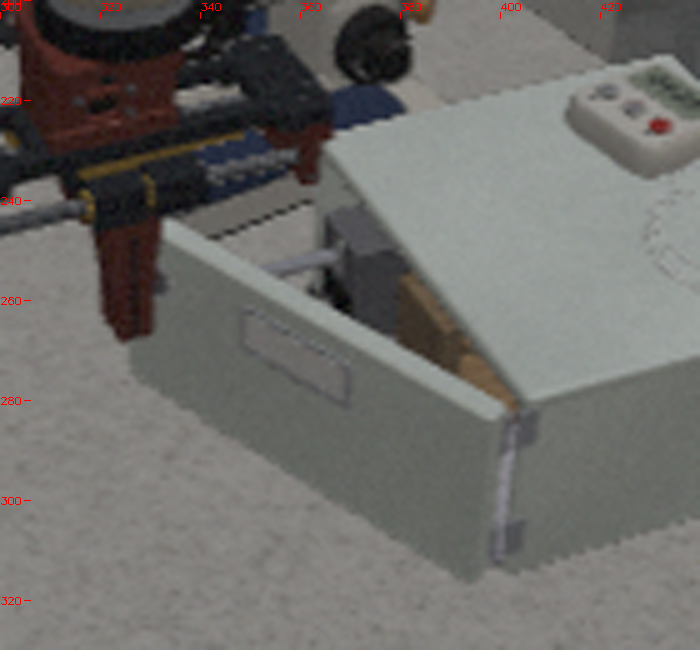

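The finger is on the outer face near the free edge, and the door is at roughly 0.35 rad. Now I'll close it gently and press it home.

```bash
python3 - <<'E' 2>&1 | grep -v -i gimbal
from h import *
n=np.r_[rz(CY)@[1,0],0]
for t in(.3,.2,.1):
    arm.move_linear(doorw(t,-28,188,65),speed=.08);st()
arm.move_linear(cabw(-141,88,65),speed=.06);st()
x=-141;k=0
while x<-122:
    x+=2 if x<-129 else 1; arm.move_linear(cabw(x,88,65),speed=.05); arm.sleep(.05); o=arm.observe(); f=-np.array(o["wrist_force"])@n
    ax=(rz(CY).T@(np.array(o["eef_pos"])[:2]-CAB))*1000
    print(x,ax.round(1),round(f,2),flush=True)
    if f>12.5: break
arm.sleep(.2)
arm.move_linear(cabw(-150,88,65),speed=.08);st()
arm.move_linear(cabw(-230,88,80),speed=.2)
arm.move_linear([.42,.06,.25],speed=.3)
st()
crop("scene",300,200,140,130,5,"fin_s.png");crop("top",240,110,200,200,3,"fin_t.png")
E
```

```text
t36.49 [ 0.5664 -0.0052  0.0649] F [-0.4  0.3 -0.6] op 0.001
t36.88 [ 0.5848 -0.0011  0.0648] F [-1.8 -1.6  1.1] op 0.001
t37.26 [0.6035 0.0014 0.0649] F [-2.8 -1.6  1.9] op 0.001
t37.67 [0.6189 0.0025 0.0649] F [-3.4 -2.5  0.8] op 0.001
-139 [-139.6   87.8] 3.4
-137 [-137.4   88. ] 4.82
-135 [-135.3   88.2] 5.29
-133 [-133.2   88.2] 3.82
-131 [-131.2   88.4] 4.54
-129 [-129.3   88.5] 5.31
-128 [-128.4   88.5] 6.09
-127 [-127.7   88.5] 7.1
-126 [-127.4   88.5] 9.4
-125 [-127.3   88.5] 12.58
t41.33 [0.6119 0.0046 0.0656] F [-0.3 -0.3  0.3] op 0.001
t42.73 [0.4206 0.0598 0.2495] F [ 1.  -0.5 -0.5] op 0.000
```

View pics/fin_s.png

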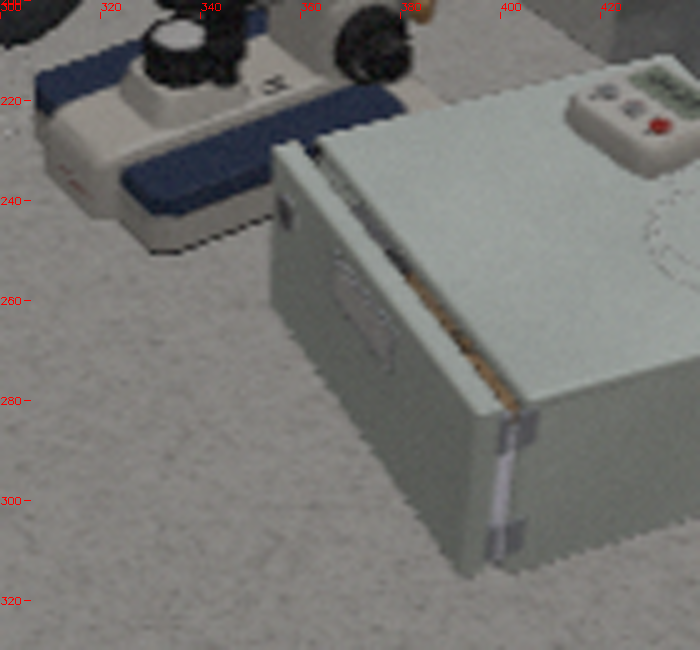

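View pics/fin_t.png

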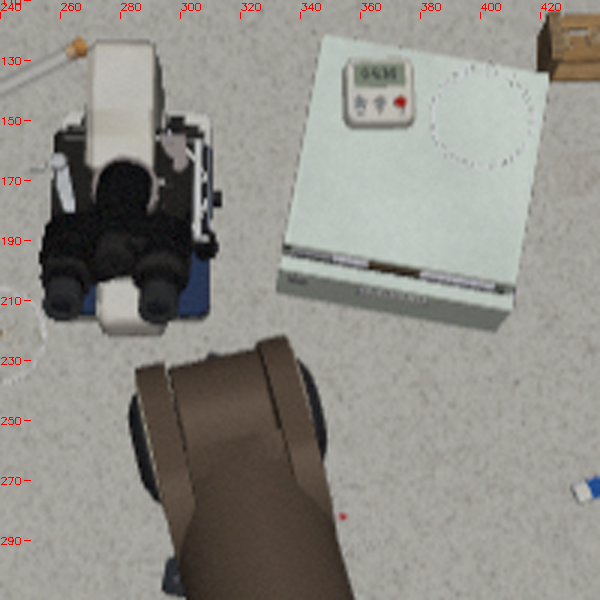

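The door's free top corner is back at about scene (355,229), the same pixel as when it was caught at the start. The rack shows through the gap behind it. The door is shut and the arm is clear, so I'm handing in.

Run:
```python
from cell import arm
arm.hand_in()
```

```text
the job is handed in; nothing more can be done
```

I put the rack away in the cabinet and shut the door on its catch, then handed the job in at about 43 s of the 69 s allowed.

- **Opening the door:** I pressed its free edge to the stop, with an 18 N push at the end (a little over the suggested 15 N). It popped ajar to about 0.29 rad, and I swung it open to about 1.6 rad from behind its top edge.
- **Stowing the rack:** I gripped it across the top board, carried it over and set it on the cabinet floor. I then pushed it in with closed fingers until its near end was about 4 to 5 mm behind the front edge.
- **Closing the door:** I swung it shut slowly, pressed it to the stop at 12.6 N and let go.

**Last checks:** In the last pictures the door's corner is at the same pixel as when it was caught at the start. The rack shows upright through the gap behind the door, and the wrist force is near zero with the arm clear. The beaker, petri dish, counter and cover slip box looked undisturbed wherever they appeared in the pictures along the way. I did not measure their positions again at the end. No check failed or disagreed.

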